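# Start the valve-body test bench from its control box

## Robot

A 7-joint arm with a two-finger parallel gripper is mounted at the origin on the work surface. World frame = base frame: x ahead of the robot, y to its left, z up, the work surface at z = 0. Lengths are in mm, angles in rad, forces in N, time in s.
With the tool pointing down it reaches from about 350 to 775 mm from the base axis. Payload 3.1 kg.
Tool frame: the origin (TCP) lies between the finger pads; the fingertips stand 17 mm ahead of it and the grasp point (between the pads) lies 2 mm behind it (arm.finger_overhang is the z of the fingertips in the tool frame, in mm); z points along the fingers, y is the line along which they close (so a half turn about z gives the same grasp; the last joint's range is limited). The gripper opens to 85 mm and grips with 20 to 120 N. Pads are 22 mm wide; open, the fingers measure 114 mm over their backs; the gripper's body (76 mm by 85 mm) begins 54 mm behind the grasp point. The pads swing forward as they close: fully open they stand 13 mm farther back than shut.
Start: joints at [-1.277, 0.311, 0.014, 1.512, -0.004, 1.319, -0.027], TCP at [181.212, 519.307, 213.204] pointing down, gripper open.
Joint ranges: [-2.7, 2.7], [-0.3, 1.91], [-1.27, 1.3], [0.12, 2.57], [-1.44, 4.58], [0.2, 2.03], [-3.05, 3.05]. Speed limits (rad/s): [2.79, 2.79, 3.14, 3.14, 3.14, 3.14, 3.14].

## Interface

Orientations are given as [roll, pitch, yaw] about the fixed x, y, z axes, in that order (R = Rz(yaw) Ry(pitch) Rx(roll)).
In Python, from station import arm gives the robot as it stands. The module is installed in compiled form; this text tells all that it offers.
- The arm moves only by the shell command python3 -m inch 'ROWS' [FORCE]. ROWS is JSON, a list of rows, each a list of 7 numbers: the shift along the tool's x, y, z in m, then the turn, a rotation vector about the tool's x, y, z in rad, then the opening, from 0 (shut) to 1 (fully open). A call has 1 to 10 rows; each row shifts and turns the commanded pose from where the row before left it, along the tool's axes as they then stand; what a row does not reach is not made up. A row lasts 1/8 s, in which the tool goes at most 62.5 mm and 10.7 degrees, less where a joint would pass 70% of its speed; a pose out of reach is approached as far as the arm can. A call with a gripper value outside its range is refused whole. The fingers move at their own pace and stop on an object; FORCE is the grip in N (left out, the last holds). Time passes only in rows, so rows that do not move let the fingers close. It gives the time, the measured TCP pose, the force, the opening and the grip force at its end, in the units of the state.
- arm.read_state(): the state, without advancing time (a new reading comes with each control period).
- arm.camera(name): name is "scene" or "top" or "wrist"; returns the picture (384x512x3 uint8, red, green, blue); there is no depth.
- arm.camera_model(name): a dict with "camera_matrix" (3x3 intrinsics, pixels), "dist" ([k1, k2, p1, p2, k3] as OpenCV has them; the pictures are not rectified), "cam_to_world" (4x4, takes a point from camera to world coordinates); the wrist camera has in their place "tool_from_camera" (4x4, takes a point from camera to tool coordinates, whose origin is the TCP and whose axes are the flange's). Camera axes: x right, y down, z forward; pixel columns grow to the right and rows downward; lengths in mm; the calibration is good to about 2 mm. A picture is of the moment at which its call begins: read the wrist's pose just before it. camera_model takes no time and is no camera call.
- arm.sign_off(): hands the job in; it is judged then, once.
The state is a dict: "time_s": time; "joints": joint angles; "qvel": joint speeds; "effort": joint torques, N m; "tcp_pos": TCP position; "orientation": TCP orientation; "force": force on the tool from outside, world axes, zero at the start; "ft_torque": the same for the moment, N m; "opening": finger opening in mm; "grasp_force": force on a finger pad.
Only numpy, scipy, OpenCV 4.12 (cv2) and the standard library are available. Lean on these libraries where they do the work, as an engineer would, in place of code of your own. Each camera call takes 0.05 s, during which the arm holds its last target. There are 200 camera calls.

## Task

Start the valve-body test bench with closed fingers, in this order: on the grey control box, press the raised end of the wide rocker right down so that it lies flat, then do the same with the narrow rocker, then press the flat round button fully in and finish still holding it in. The program ends while the button is held in, with both rockers left on. Do not press the square button or the mushroom stop, and leave all the loose things on the box and the bench where they are: nothing is to be picked up or pushed about.

Things in the scene. Friction and masses are not known exactly. Their poses are not given: they have to be found in the camera images.
- console: Fixed grey control box, 260 (x) by 390 (y) by 70 mm high, flat top. Two rows (120 mm apart in x) of three places (125 mm apart in y) hold, in any order, two rockers, three buttons and a gauge (60 mm across, 15 mm high). Brass couplings stick 40 mm out of its far side. Origin: middle of its underside; x to its far side, away from the robot, y left, z up; turned up to 0.28 rad.
- main_base: The WIDE rocker (main switch) in its fixed black bezel, 76 by 58 mm, 8 mm high; grey rocker 56 mm long (x) and 38 mm wide (y): two flat halves, each 28 mm long, meet in a shallow valley at the hinge, which runs along y 12 mm above the origin. Origin: middle of its underside, on the console's top; axes as the console's.
- main (a joint): Angle of the wide rocker: 0 off to 0.40 rad on, fully over; starts at 0 to 0.05. OFF: the near half (console -x) lies level, the far half (console +x) slopes up, its end 11 mm higher. ON: the far half is pressed down level, the near half stands up. Stays where it is left; gives way at about 5 N pressed 18 mm from its hinge. Press well out on the raised half: past the hinge a finger meets the other half.
- main_press (a point): Point on the face of the wide rocker's far half, 19 mm from the hinge, middle of its width: the place to press. Moves with the rocker; when on it lies level, 12 mm above the console's top, 4 mm above the bezel.
- pump_base: The NARROW rocker (pump switch) in its fixed black bezel, 76 by 38 mm, 8 mm high; grey rocker 56 mm long (x) and 18 mm wide (y). Hinge line: along y, 12 mm above the origin. Origin: middle of its underside, on the console's top; axes as the console's.
- pump (a joint): Angle of the narrow rocker: 0 off to 0.40 rad on, fully over; starts at 0 to 0.05. Shaped like the wide one, two 28 mm halves, and acts the same way (far half down is on); gives way at about 4 N pressed 18 mm from its hinge.
- pump_press (a point): Point on the face of the narrow rocker's far half, 19 mm from the hinge: the place to press. Moves with the rocker; when on it lies level, 12 mm above the console's top, 4 mm above the bezel.
- run_base: The FLAT ROUND push button (hold-to-run) with its fixed black round housing, 48 mm across and 8 mm high; grey flat cap 34 mm across. Origin: middle of its underside, on the console's top; axes as the console's.
- run (a joint): How far the flat round cap is pressed in, m: 0 out, 0.008 at its stop. Sprung: starts to move at 2 N, 6 N fully in, and comes back out when let go.
- run_top (a point): Middle of the flat round cap's top: 18 mm above the console's top when out, 10 mm (2 mm above its housing) when fully in. Moves with the cap.
- purge_base: The flat SQUARE push button, not to be used: grey cap 32 by 32 mm, top 18 mm above the console's top, in a black housing 46 by 46 mm, 8 mm high. Origin: middle of its underside, on the console's top; axes as the console's.
- purge (a joint): How far the square cap is pressed in, m: 0 out, 0.008 in. Sprung.
- stop_base: The MUSHROOM stop button, not to be used: grey domed head 44 mm across on a thinner neck, top 33 mm above the console's top. Origin: middle of its underside, on the console's top; axes as the console's.
- stop (a joint): How far the mushroom is pressed in, m: 0 out, 0.008 in. Sprung.
- socket: Loose steel wrench socket, 28 mm across, 30 mm high, standing on the console between the controls of its right (-y) half. Origin: middle of its underside.
- bolt: Loose hexagon bolt standing on its head on the console between the controls of its left (+y) half; head 25 mm across, 35 mm high in all. Origin: middle of its underside.
- valve_body: Loose aluminium gearbox valve body, about 200 by 145 mm, 52 mm high, on the bench to the left of the console. Origin: middle of its underside.
- screwdriver: Loose orange-handled screwdriver lying on the bench to the right of the console. Origin under its middle.
- wrench: Loose steel wrench lying on the bench beyond the console. Origin under its middle.
- tape: Loose roll of white tape, 90 mm across, 20 mm high, lying on the bench at the right. Origin: middle of its underside.
- jar: Loose amber glass jar, 56 mm across, 70 mm high, on the bench to the right of the console. Origin: middle of its underside.

How it is judged:
By the outcome, as a careful person would: the job done as asked, in the order asked, and still so for the second after the job is handed in, while the arm keeps its last pose, push and grip.
It also fails if it takes over 45 s, if anything falls off the work surface, if the arm or the gripper's body presses on something with over 40 N, if the wrist force passes 120 N, or if a joint passes its speed limit or range.

## Working session

There is one attempt and no reset: what is moved stays moved. The work goes in short steps, Python scripts to look and compute and a shell command to move; the robot and the scene stay as the last step left them, time stands still between calls to the robot, and variables do not carry over. Pictures are saved under pics/ and viewed, at most 10 in all, crops included, and the job is handed in when it is done.

```bash
mkdir -p pics; python3 - <<'E'
from station import arm
import cv2,numpy as np
for n in("top","scene"):
    cv2.imwrite(f"pics/{n}0.png",cv2.resize(arm.camera(n)[:,:,::-1],(800,600),interpolation=cv2.INTER_CUBIC))
    m=arm.camera_model(n);print(n,np.round(m["camera_matrix"],1).tolist(),np.round(m["dist"],4),np.round(m["cam_to_world"],3).tolist())
print(arm.read_state()); print(np.round(arm.camera_model("wrist")["tool_from_camera"],3).tolist())
E
```

```text
top [[460.3, 0.0, 251.9], [0.0, 460.3, 195.8], [0.0, 0.0, 1.0]] [-0.0319  0.      0.      0.      0.    ] [[0.023, -0.982, 0.187, 332.089], [-1.0, -0.023, 0.001, 36.119], [0.004, -0.187, -0.982, 1449.03], [0.0, 0.0, 0.0, 1.0]]
scene [[397.9, 0.0, 252.0], [0.0, 397.9, 191.4], [0.0, 0.0, 1.0]] [0.0289 0.     0.     0.     0.    ] [[-0.041, 0.61, -0.791, 1344.974], [0.999, 0.011, -0.044, 51.582], [-0.018, -0.792, -0.61, 655.158], [0.0, 0.0, 0.0, 1.0]]
{'time_s': 0.1, 'joints': array([-1.27668175,  0.31164088,  0.01400162,  1.51290663, -0.00439708,
        1.31919715, -0.02716921]), 'qvel': array([ 0.00092344, -0.00160801,  0.00020025, -0.00331254,  0.00111023,
        0.00133643,  0.00086179]), 'effort': array([ 6.01644224e-04, -3.80853868e+01,  1.46357012e-01, -2.31242824e+01,
        1.23324015e-02,  8.09754973e-03,  1.69891553e-05]), 'tcp_pos': array([181.01112481, 518.62408006, 212.22839373]), 'orientation': array([-3.13947342e+00,  9.43568389e-05,  2.80587795e+00]), 'force': array([ 0.63950535, -0.74184326,  0.15115962]), 'ft_torque': array([-0.00217341,  0.00875966,  0.02824062]), 'grasp_force': 0.0, 'opening': 85.48201304411886}
[[-0.0, -0.96, -0.279, 69.846], [1.0, -0.0, 0.001, 0.123], [-0.001, -0.279, 0.96, -160.497], [0.0, 0.0, 0.0, 1.0]]
```

View pics/top0.png

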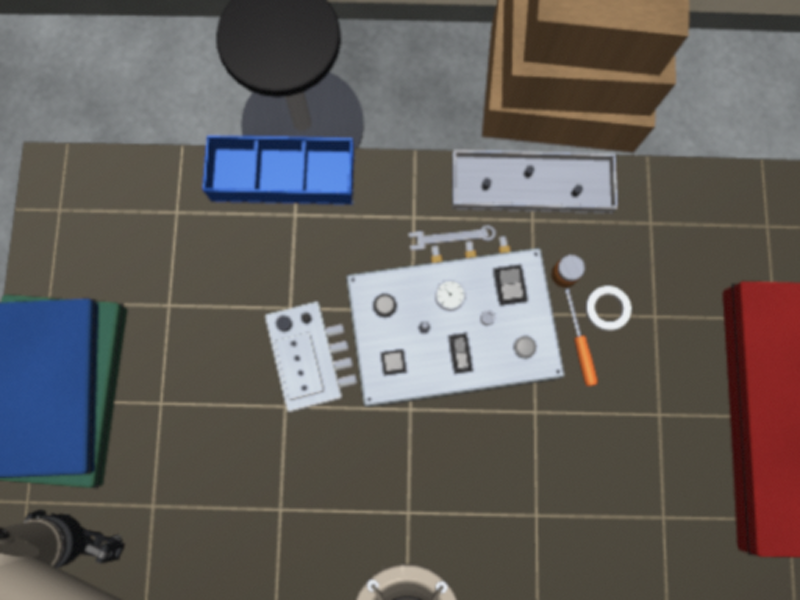

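Far row, left to right: flat round button (385,304), gauge (450,294), wide rocker (510,284). Near row: square button (393,362), narrow rocker (460,352), mushroom (525,346). The bolt is at (424,327) and the socket at (487,317). The console corners are (348,276), (540,250), (563,377) and (366,404).

```bash
cat > h.py <<'E'
from station import arm
import cv2,numpy as np
from scipy.spatial.transform import Rotation as R
def ray(n,px,z,T=None):
    m=arm.camera_model(n); T=np.array(m["cam_to_world"]) if T is None else T
    u=cv2.undistortPoints(np.array(px,float).reshape(-1,1,2),np.array(m["camera_matrix"]),np.array(m["dist"]))[:,0]
    d=np.c_[u,np.ones(len(u))]@T[:3,:3].T; z=np.broadcast_to(z,len(u))
    return T[:3,3]+d*((z-T[2,3])/d[:,2])[:,None]
def tool(s):
    T=np.eye(4);T[:3,:3]=R.from_euler("xyz",s["orientation"]).as_matrix();T[:3,3]=s["tcp_pos"];return T
def wristT(s): return tool(s)@np.array(arm.camera_model("wrist")["tool_from_camera"])
def delta(target,yaw=None):
    s=arm.read_state();T=tool(s)
    d=T[:3,:3].T@(np.array(target)-T[:3,3])
    out=[np.round(d,1)]
    if yaw is not None: out.append(np.round((T[:3,:3].T@R.from_euler("xyz",[np.pi,0,yaw]))if 0 else (R.from_matrix(T[:3,:3]).inv()*R.from_euler("xyz",[np.pi,0,yaw])).as_rotvec(),3))
    return out
E
python3 - <<'E'
from h import *
s=.64
c=np.array([[348,276],[540,250],[563,377],[366,404]])*s
C=ray("top",c,70);print(C.round(0));m=C.mean(0)
loc=np.array([[130,195],[130,-195],[-130,-195],[-130,195]])
Q=C[:,:2]-m[:2];a=np.arctan2((loc[:,0]*Q[:,1]-loc[:,1]*Q[:,0]).sum(),(loc*Q).sum());print("console",m,"yaw",a)
P=ray("top",np.array([[385,304],[450,294],[510,284],[393,362],[460,352],[525,346],[424,327],[487,317]])*s,[80,85,82,80,82,100,90,95]);print(P.round(0))
r=np.array([[np.cos(a),-np.sin(a)],[np.sin(a),np.cos(a)]])
print("local",((P[:,:2]-m[:2])@r).round(0))
print("grid",(m[:2]+np.array([[60,125],[60,-125],[-60,0]])@r.T).round(0))
for y in(a+np.pi,a,a-np.pi/2,a+np.pi/2):print(y,delta([450,-50,300],y))
E
```

```text
[[ 652.  128.   70.]
 [ 714. -251.   70.]
 [ 463. -291.   70.]
 [ 403.   85.   70.]]
console [557.73500923 -82.07110736  70.        ] yaw 0.16140182529037103
[[ 595.   54.   80.]
 [ 617.  -71.   85.]
 [ 640. -189.   82.]
 [ 483.   36.   80.]
 [ 505.  -92.   82.]
 [ 517. -213.  100.]
 [ 551.  -22.   90.]
 [ 572. -142.   95.]]
local [[  59.  128.]
 [  60.    1.]
 [  65. -118.]
 [ -55.  128.]
 [ -54.   -1.]
 [ -61. -123.]
 [   3.   61.]
 [   4.  -61.]]
grid [[ 597.   51.]
 [ 637. -196.]
 [ 499.  -92.]]
3.302994478880164 [array([-441.3, -448.4,  -86.8]), array([-0.002, -0.   , -0.497])]
0.16140182529037103 [array([-441.3, -448.4,  -86.8]), array([-1.000e-03,  3.000e-03,  2.644e+00])]
-1.4093945015045255 [array([-441.3, -448.4,  -86.8]), array([-1.000e-03, -2.000e-03, -2.068e+00])]
1.7321981520852676 [array([-441.3, -448.4,  -86.8]), array([-2.000e-03,  1.000e-03,  1.074e+00])]
```

```bash
python3 -m inch '[[-0.038,-0.032,-0.005,0,0,0,0],[-0.038,-0.032,-0.005,0,0,0,0],[-0.038,-0.032,-0.005,0,0,0,0],[-0.038,-0.032,-0.005,0,0,0,0],[-0.038,-0.032,-0.005,0,0,0,0],[-0.038,-0.032,-0.005,0,0,0,0],[-0.038,-0.032,-0.005,0,0,0,0],[-0.038,-0.032,-0.005,0,0,0,0],[-0.038,-0.032,-0.005,0,0,0,0],[-0.038,-0.032,-0.005,0,0,0,0]]' 20
python3 -m inch '[[-0.038,-0.032,0,0,0,0,0],[-0.038,-0.032,0,0,0,0,0],[-0.038,-0.032,0,0,0,0,0],[-0.033,-0.034,0,0,0,0,0],[0,0,0,0,0,-0.124,0],[0,0,0,0,0,-0.124,0],[0,0,0,0,0,-0.124,0],[0,0,0,0,0,-0.124,0],[0,0,0,0,0,0,0],[0,0,0,0,0,0,0]]'
python3 - <<'E'
from h import *
s=arm.read_state();print(s["joints"].round(2))
im=arm.camera("wrist")
cv2.imwrite("pics/w1.png",cv2.resize(im[:,:,::-1],(800,600),interpolation=cv2.INTER_CUBIC));np.save("w1.npy",wristT(s))
E
```

```text
time_s: 1.35
tcp_pos: [434.8, 90.5, 263.1]
orientation: [3.142, -0.0, 2.806]
force: [0.3, 0.8, -0.6]
opening: -0.2
grasp_force: 0.0
time_s: 2.6
tcp_pos: [530.4, -79.2, 262.9]
orientation: [3.141, -0.001, -2.983]
force: [-0.6, 0.5, -0.2]
opening: -0.1
grasp_force: 0.0
[-0.29  0.28  0.54  1.47 -0.14  1.43  1.98]
```

View pics/w1.png

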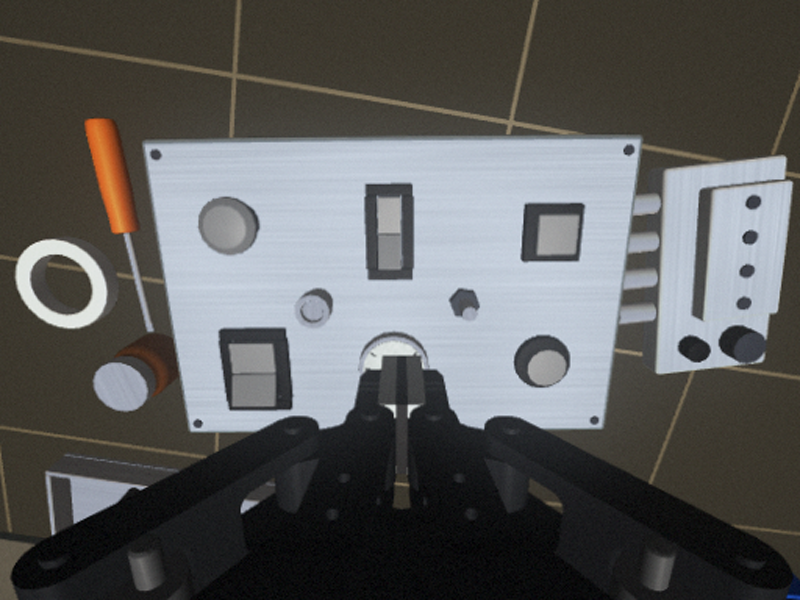

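The wrist view shows the wide bezel centred near (257,369), narrow bezel near (389,232), round cap at (547,367), bolt (465,304) and socket (313,308). The console corners are (144,141), (641,136), (604,430) and (190,432).

```bash
cat > f.py <<'E'
from h import *
T=np.load("w1.npy");s=.64
C=ray("wrist",np.array([[604,430],[190,432],[144,141],[641,136]])*s,70,T)
loc=np.array([[130,195],[130,-195],[-130,-195],[-130,195]])
m=C.mean(0);Q=C[:,:2]-m[:2];a=np.arctan2((loc[:,0]*Q[:,1]-loc[:,1]*Q[:,0]).sum(),(loc*Q).sum());print("console",m.round(1),"yaw",a.round(4))
r=np.array([[np.cos(a),-np.sin(a)],[np.sin(a),np.cos(a)]])
print("corner local",((C[:,:2]-m[:2])@r).round(0).tolist())
W=ray("wrist",np.array([[220,330],[286,328],[292,408],[229,410]])*s,78,T).mean(0)
N=ray("wrist",np.array([[365,185],[412,184],[411,278],[369,279]])*s,78,T).mean(0)
B=ray("wrist",np.array([[547,367]])*s,88,T)[0]
for n,P in zip("WNB",(W,N,B)):print(n,P.round(1),((P[:2]-m[:2])@r).round(1),"grid->",(m[:2]+r@np.array({"W":[60,-125],"N":[-60,0],"B":[60,125]}[n])).round(1))
e=r@[20,0]
for n,t in (("W",[*(W[:2]+e),135]),("N",[*(N[:2]+e),135]),("B",[*B[:2],135])):print(n,np.round(t,1),delta(t,a+np.pi))
E
python3 f.py
```

```text
console [562.6 -79.5  70. ] yaw 0.167
corner local [[129.0, 193.0], [128.0, -193.0], [-128.0, -192.0], [-128.0, 191.0]]
W [ 642.9 -188.1   78. ] [  61.1 -120.4] grid-> [ 642.5 -192.8]
N [507.5 -92.3  78. ] [-56.5  -3.5] grid-> [503.4 -89.5]
B [596.3  55.7  88. ] [ 55.7 127.7] grid-> [601.   53.7]
W [ 662.6 -184.7  135. ] [array([-113.9, -125.2,  128. ]), array([ 0.   , -0.   , -0.008])]
N [527.2 -89.  135. ] [array([  4.7,  -9.2, 128. ]), array([ 0.   , -0.   , -0.008])]
B [596.3  55.7 135. ] [array([-86.5, 122.7, 128. ]), array([ 0.   , -0.   , -0.008])]
```

```bash
python3 -m inch '[[-0.028,-0.031,0,0,0,-0.008,0],[-0.028,-0.031,0,0,0,0,0],[-0.028,-0.031,0,0,0,0,0],[-0.029,-0.031,0,0,0,0,0],[0,0,0.043,0,0,0,0],[0,0,0.043,0,0,0,0],[0,0,0.042,0,0,0,0],[0,0,0,0,0,0,0],[0,0,0,0,0,0,0]]'
python3 - <<'E'
from h import *
s=arm.read_state();print(s["joints"].round(2))
im=arm.camera("wrist")
cv2.imwrite("pics/w2.png",cv2.resize(im[:,:,::-1],(800,600),interpolation=cv2.INTER_CUBIC));np.save("w2.npy",wristT(s))
m=arm.camera_model("wrist");Ti=np.linalg.inv(np.array(m["tool_from_camera"]))
T=tool(s)
for n,p in(("tip",T@[0,0,17,1]),("below z82",[*s["tcp_pos"][:2],82,1])):
    q=np.linalg.inv(wristT(s))@p
    print(n,(cv2.projectPoints(q[:3].reshape(1,3),np.zeros(3),np.zeros(3),np.array(m["camera_matrix"]),np.array(m["dist"]))[0].ravel()/.64).round(0))
E
```

```text
time_s: 3.78
tcp_pos: [663.6, -183.1, 137.1]
orientation: [-3.14, 0.002, -2.973]
force: [0.8, 0.6, 0.5]
opening: 0.2
grasp_force: 0.0
[-0.04  0.68  0.52  1.21 -0.33  1.33  2.2 ]
tip [402. 340.]
below z82 [402. 313.]
```

View pics/w2.png

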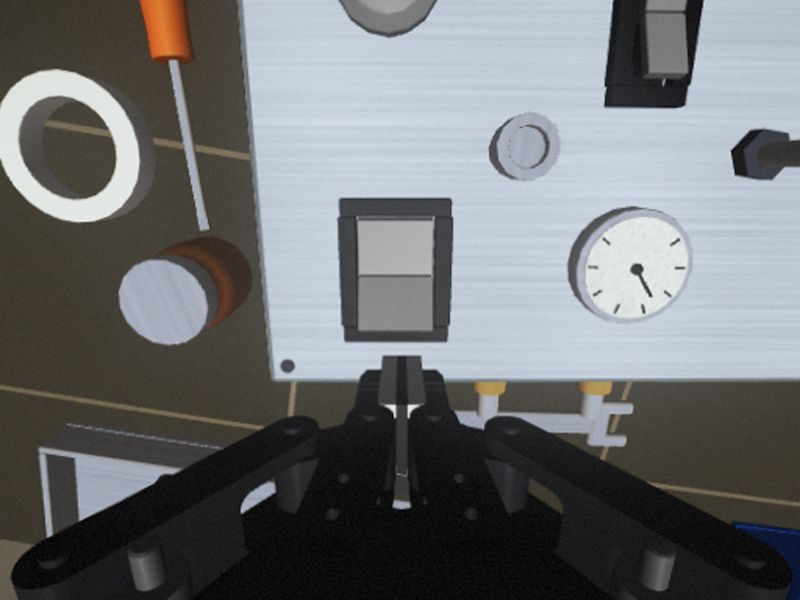

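```bash
python3 - <<'E'
from h import *
print(arm.finger_overhang)
m=arm.camera_model("wrist");Ti=np.linalg.inv(np.array(m["tool_from_camera"]))
for x in(11,0,-11):
  for z in(17,4,0,-10):
    q=Ti@[x,0,z,1];print(x,z,(cv2.projectPoints(q[:3].reshape(1,3),np.zeros(3),np.zeros(3),np.array(m["camera_matrix"]),np.array(m["dist"]))[0].ravel()/.64).round(0))
im=cv2.imread("pics/w2.png")[180:420,300:500];cv2.imwrite("pics/w2c.png",cv2.convertScaleAbs(cv2.resize(im,None,fx=2.5,fy=2.5,interpolation=3),alpha=1.8,beta=20))
E
```

```text
17.0
11 17 [402. 316.]
11 4 [402. 326.]
11 0 [402. 330.]
11 -10 [402. 339.]
0 17 [402. 340.]
0 4 [402. 352.]
0 0 [402. 356.]
0 -10 [402. 367.]
-11 17 [402. 363.]
-11 4 [402. 376.]
-11 0 [402. 381.]
-11 -10 [402. 393.]
```

View pics/w2c.png

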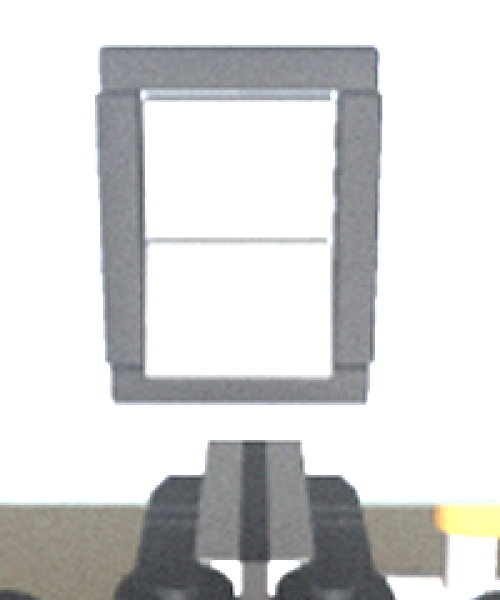

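The shut fingertips start at row 356, but the calibration predicts about 316. I'll check the real tip position in the fixed cameras before pressing.

```bash
python3 - <<'E'
from h import *
s=arm.read_state();T=tool(s);out=[]
for n in("scene","top"):
    im=arm.camera(n)[:,:,::-1].copy();m=arm.camera_model(n);W=np.linalg.inv(np.array(m["cam_to_world"]))
    P=[(W@T@[x,0,z,1])[:3] for x,z in((0,17),(11,17),(-11,17),(0,-100))]+[(W@[*s["tcp_pos"][:2],82,1])[:3]]
    p=cv2.projectPoints(np.array(P),np.zeros(3),np.zeros(3),np.array(m["camera_matrix"]),np.array(m["dist"]))[0][:,0]
    c=p[0].astype(int);x0,y0=c[0]-40,c[1]-50
    k=5 if n=="scene" else 5
    cr=cv2.resize(im[y0:y0+100,x0:x0+80],None,fx=k,fy=k,interpolation=3)
    for q,col in zip(p,((0,0,255),(0,255,0),(255,0,0),(0,255,255),(255,0,255))):
        cv2.circle(cr,tuple(int(v) for v in (q-[x0,y0]+.5)*k),3,col,-1)
    out.append(cr)
cv2.imwrite("pics/chk.png",np.hstack(out))
E
```

```text
(no output)
```

View pics/chk.png

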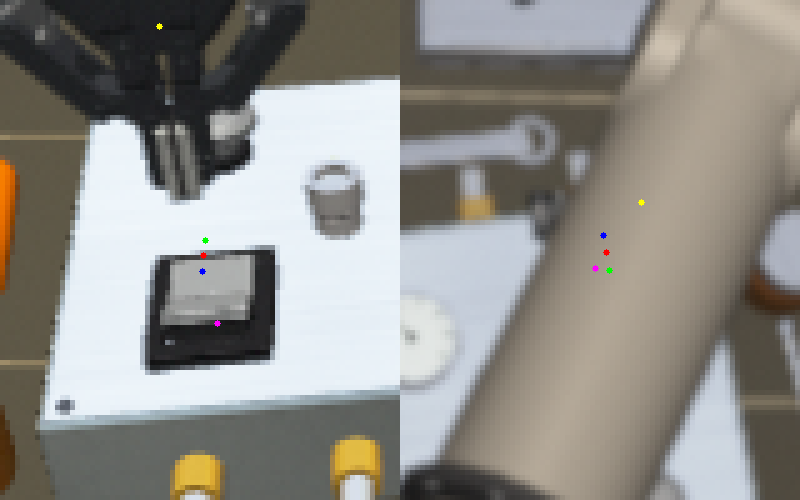

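Both cameras agree that the fingertips sit about 35–45 mm shorter than stated, on the tool axis. I'll descend carefully on force feedback.

```bash
python3 -m inch '[[0,-0.002,0.012,0,0,0,0],[0,-0.001,0.012,0,0,0,0],[0,0,0,0,0,0,0],[0,0,0,0,0,0,0]]'
python3 -m inch '[[0,0,0.003,0,0,0,0],[0,0,0.003,0,0,0,0],[0,0,0,0,0,0,0]]'
python3 -m inch '[[0,0,0.003,0,0,0,0],[0,0,0,0,0,0,0]]'
python3 -m inch '[[0,0,0.003,0,0,0,0],[0,0,0,0,0,0,0]]'
```

```text
time_s: 4.42
tcp_pos: [662.9, -185.7, 110.9]
orientation: [3.141, -0.0, -2.973]
force: [0.4, 0.6, 0.2]
opening: 0.0
grasp_force: 0.0
time_s: 4.8
tcp_pos: [662.8, -185.6, 104.8]
orientation: [3.141, -0.001, -2.973]
force: [-0.2, 0.8, 0.2]
opening: 0.0
grasp_force: 0.0
time_s: 5.05
tcp_pos: [662.8, -185.6, 101.9]
orientation: [3.141, -0.0, -2.973]
force: [0.1, 0.7, 0.4]
opening: 0.2
grasp_force: 0.0
time_s: 5.3
tcp_pos: [662.8, -185.6, 98.8]
orientation: [3.141, -0.001, -2.973]
force: [-1.3, -0.0, -0.2]
opening: 0.2
grasp_force: 0.0
```

```bash
python3 -m inch '[[0,0,0.003,0,0,0,0],[0,0,0.003,0,0,0,0],[0,0,0,0,0,0,0]]' | grep -E "tcp|force:"
python3 - <<'E'
from h import *
s=arm.read_state();a=arm.camera("wrist")[:,:,::-1];b=arm.camera("scene")[:,:,::-1]
m=arm.camera_model("scene");W=np.linalg.inv(np.array(m["cam_to_world"]));q=(W@tool(s)@[0,0,0,1])[:3]
p=cv2.projectPoints(q,np.zeros(3),np.zeros(3),np.array(m["camera_matrix"]),np.array(m["dist"]))[0].ravel().astype(int)
A=cv2.resize(a[100:290,160:350],(500,500),interpolation=3);B=cv2.resize(b[p[1]-30:p[1]+70,p[0]-30:p[0]+30],(300,500),interpolation=3)
cv2.imwrite("pics/c2.png",np.hstack([A,B]))
E
```

```text
tcp_pos: [662.7, -185.6, 92.7]
force: [0.5, 0.1, -0.2]
grasp_force: 0.0
```

View pics/c2.png

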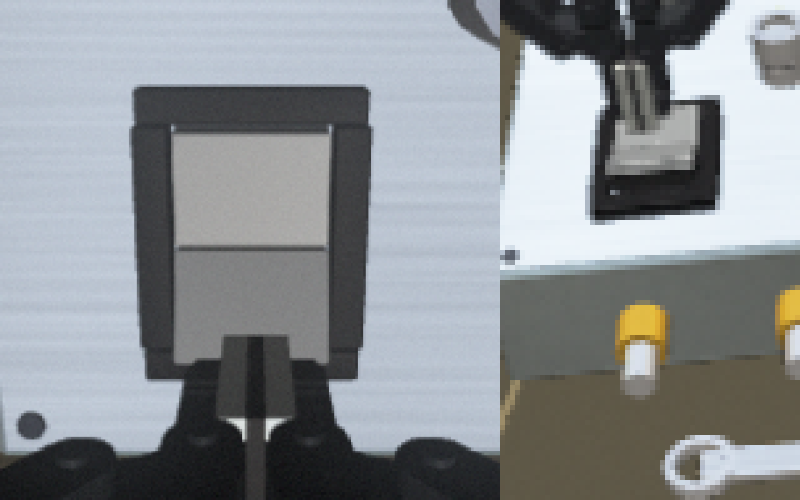

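The finger is centred across the rocker and still above it, with no contact, so I keep descending.

```bash
for i in 1; do
python3 -m inch '[[0,0,0.003,0,0,0,0],[0,0,0.003,0,0,0,0],[0,0,0,0,0,0,0]]' | grep -E "tcp|force:"
python3 -m inch '[[0,0,0.003,0,0,0,0],[0,0,0.003,0,0,0,0],[0,0,0,0,0,0,0]]' | grep -E "tcp|force:"
python3 -m inch '[[0,0,0.003,0,0,0,0],[0,0,0,0,0,0,0]]' | grep -E "tcp|force:"
python3 -m inch '[[0,0,0.003,0,0,0,0],[0,0,0,0,0,0,0]]' | grep -E "tcp|force:"; done
```

```text
tcp_pos: [662.7, -185.6, 86.7]
force: [-0.7, 0.0, 0.6]
grasp_force: 0.0
tcp_pos: [662.7, -185.6, 80.7]
force: [-0.2, 0.2, 0.0]
grasp_force: 0.0
tcp_pos: [662.8, -185.6, 77.9]
force: [1.0, -0.2, -0.3]
grasp_force: 0.0
tcp_pos: [663.1, -185.7, 75.1]
force: [-0.2, -0.4, -0.1]
grasp_force: 0.0
```

```bash

python3 -m inch '[[0,0,0.003,0,0,0,0],[0,0,0,0,0,0,0]]' | grep -E "tcp|force:"
python3 -m inch '[[0,0,0.003,0,0,0,0],[0,0,0,0,0,0,0]]' | grep -E "tcp|force:"
python3 -m inch '[[0,0,0.002,0,0,0,0],[0,0,0,0,0,0,0]]' | grep -E "tcp|force:"
```

```text
tcp_pos: [663.8, -185.7, 72.9]
force: [0.5, 0.4, 3.1]
grasp_force: 1.5
tcp_pos: [664.6, -185.6, 70.0]
force: [3.4, 0.1, 3.5]
grasp_force: 1.8
tcp_pos: [663.9, -185.6, 67.5]
force: [3.1, 1.4, 3.3]
grasp_force: 1.9
```

```bash

python3 -m inch '[[0,0,0.002,0,0,0,0],[0,0,0,0,0,0,0]]' | grep -E "tcp|force:"
python3 -m inch '[[0,0,0.001,0,0,0,0],[0,0,0,0,0,0,0]]' | grep -E "tcp|force:"
python3 -m inch '[[0,0,0.001,0,0,0,0],[0,0,0,0,0,0,0]]' | grep -E "tcp|force:"
```

```text
tcp_pos: [662.8, -185.7, 64.9]
force: [3.1, -0.2, 2.3]
grasp_force: 1.8
tcp_pos: [662.8, -185.7, 64.1]
force: [1.7, 1.5, 3.6]
grasp_force: 2.3
tcp_pos: [662.8, -185.7, 64.1]
force: [0.7, 1.5, 7.7]
grasp_force: 3.9
```

```bash

python3 -m inch '[[0,0,0.002,0,0,0,0],[0,0,0,0,0,0,0]]' | grep -E "tcp|force:"
python3 -m inch '[[0,0,0.002,0,0,0,0],[0,0,0,0,0,0,0]]' | grep -E "tcp|force:"
```

```text
tcp_pos: [662.9, -185.7, 64.0]
force: [-1.9, 2.8, 14.4]
grasp_force: 7.3
tcp_pos: [662.9, -185.8, 63.9]
force: [-3.7, 3.5, 20.8]
grasp_force: 10.6
```

Hard stop reached. I retreat, look, and move on above the narrow rocker.

```bash
python3 -m inch '[[0,0,-0.03,0,0,0,0],[0,0,-0.045,0,0,0,0],[0,0,0,0,0,0,0],[0,0,0,0,0,0,0]]'
python3 - <<'E'
from h import *
T=np.load("w1.npy")
print(arm.read_state()["tcp_pos"])
print(delta([526.4,-90,100],.168+np.pi))
a=arm.camera("wrist")[:,:,::-1]
cv2.imwrite("pics/w3.png",cv2.resize(a,(640,480),interpolation=3))
E
```

```text
time_s: 9.52
tcp_pos: [660.8, -185.8, 132.1]
orientation: [3.14, -0.005, -2.974]
force: [0.3, 0.2, -0.5]
opening: 0.2
grasp_force: 0.0
[ 660.79039181 -185.82285974  132.14368925]
[array([116.4, 116.8,  32.9]), array([ 0.002, -0.005, -0.001])]
```

View pics/w3.png

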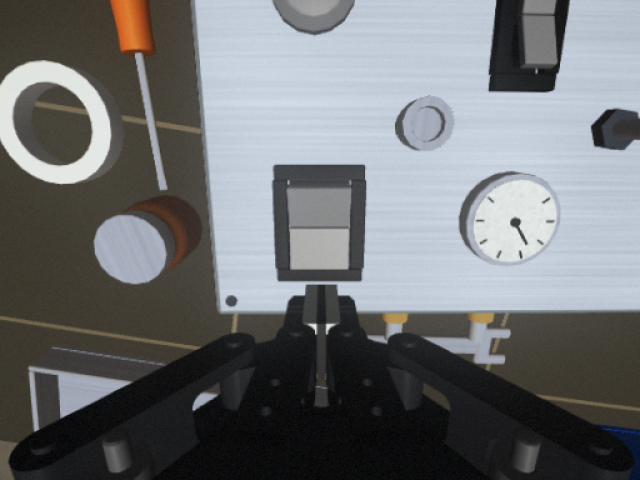

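The wide rocker is flipped: its far half at (320,248) is now light and level, and its near half is dark and raised. Next is the narrow rocker.

```bash
python3 -m inch '[[0.029,0.029,0,0,-0.005,0,0],[0.029,0.029,0,0,0,0,0],[0.029,0.029,0,0,0,0,0],[0.029,0.029,0,0,0,0,0],[0,0,0.016,0,0,0,0],[0,0,0.016,0,0,0,0],[0,0,0,0,0,0,0],[0,0,0,0,0,0,0]]'
python3 - <<'E'
from h import *
s=arm.read_state();m=arm.camera_model("wrist")
q=np.linalg.inv(wristT(s))@[*s["tcp_pos"][:2],82,1]
print((cv2.projectPoints(q[:3].reshape(1,3),np.zeros(3),np.zeros(3),np.array(m["camera_matrix"]),np.array(m["dist"]))[0].ravel()/.8).round(0))
np.save("w4.npy",wristT(s))
a=arm.camera("wrist")[:,:,::-1]
cv2.imwrite("pics/w4.png",cv2.resize(a,(640,480),interpolation=3))
print(delta([527,-89.3,100],.168+np.pi))
E
```

```text
time_s: 10.58
tcp_pos: [529.8, -91.8, 101.4]
orientation: [-3.141, 0.004, -2.974]
force: [0.6, 0.2, 0.0]
opening: -0.1
grasp_force: 0.0
[321. 270.]
[array([2.6, 2.9, 1.8]), array([-0.001,  0.005, -0.001])]
```

View pics/w4.png

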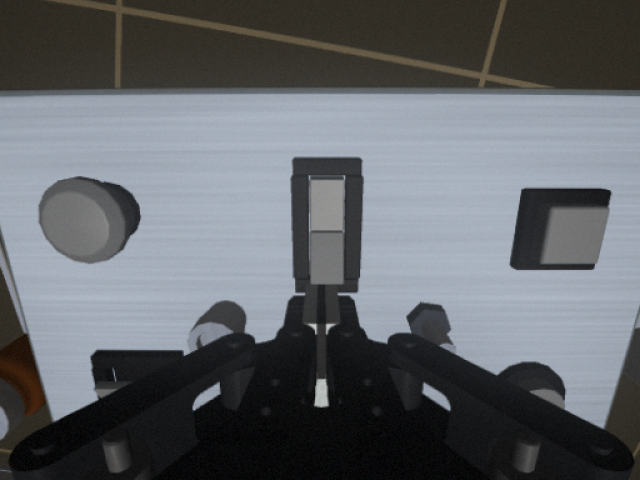

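Hinge is at (327,231) and the axis foot at (321,270), so I shift +2 and +3 mm, then press.

```bash
python3 -m inch '[[0.002,0.003,0.01,0,0.004,0,0],[0,0,0.010,0,0,0,0],[0,0,0.004,0,0,0,0],[0,0,0,0,0,0,0]]' | grep -E "tcp|force:"
python3 -m inch '[[0,0,0.003,0,0,0,0],[0,0,0,0,0,0,0]]' | grep -E "tcp|force:"
python3 -m inch '[[0,0,0.003,0,0,0,0],[0,0,0,0,0,0,0]]' | grep -E "tcp|force:"
python3 -m inch '[[0,0,0.003,0,0,0,0],[0,0,0,0,0,0,0]]' | grep -E "tcp|force:"
python3 -m inch '[[0,0,0.002,0,0,0,0],[0,0,0,0,0,0,0]]' | grep -E "tcp|force:"
```

```text
tcp_pos: [526.6, -88.1, 77.2]
force: [0.3, -0.1, -0.2]
grasp_force: 0.0
tcp_pos: [527.0, -88.1, 74.7]
force: [0.0, -0.1, 0.2]
grasp_force: 0.0
tcp_pos: [527.8, -88.2, 72.2]
force: [0.2, 0.1, 2.0]
grasp_force: 0.8
tcp_pos: [528.2, -88.1, 69.2]
force: [3.1, 0.2, 3.2]
grasp_force: 1.5
tcp_pos: [527.2, -88.2, 66.8]
force: [2.0, 0.5, 2.7]
grasp_force: 1.5
```

```bash
python3 -m inch '[[0,0,0.002,0,0,0,0],[0,0,0,0,0,0,0]]' | grep -E "tcp|force:"
python3 -m inch '[[0,0,0.002,0,0,0,0],[0,0,0,0,0,0,0]]' | grep -E "tcp|force:"
python3 -m inch '[[0,0,0.003,0,0,0,0],[0,0,0,0,0,0,0]]' | grep -E "tcp|force:"
```

```text
tcp_pos: [526.6, -88.2, 64.4]
force: [2.0, -0.1, 2.7]
grasp_force: 1.3
tcp_pos: [526.7, -88.2, 64.0]
force: [-1.2, -0.1, 11.2]
grasp_force: 5.8
tcp_pos: [526.7, -88.3, 63.8]
force: [-7.4, 2.0, 27.6]
grasp_force: 14.1
```

```bash
python3 -m inch '[[0,0,-0.03,0,0,0,0],[0,0,-0.045,0,0,0,0],[-0.023,0.032,0,0,0,0,0],[-0.023,0.032,0,0,0,0,0],[-0.023,0.032,0,0,0,0,0],[-0.024,0.033,0,0,0,0,0],[0,0,0.018,0,0,0,0],[0,0,0.018,0,0,0,0],[0,0,0,0,0,0,0],[0,0,0,0,0,0,0]]'
python3 - <<'E'
from h import *
s=arm.read_state();m=arm.camera_model("wrist")
q=np.linalg.inv(wristT(s))@[*s["tcp_pos"][:2],88,1]
print((cv2.projectPoints(q[:3].reshape(1,3),np.zeros(3),np.zeros(3),np.array(m["camera_matrix"]),np.array(m["dist"]))[0].ravel()/.8).round(0))
a=arm.camera("wrist")[:,:,::-1]
cv2.imwrite("pics/w5.png",cv2.resize(a,(640,480),interpolation=3))
print(delta([597,55,95],.168+np.pi))
E
```

```text
time_s: 14.12
tcp_pos: [596.6, 53.0, 98.9]
orientation: [-3.141, 0.0, -2.976]
force: [0.5, -0.4, 0.0]
opening: 0.0
grasp_force: 0.0
[321. 276.]
[array([-0.1,  1.6,  4.4]), array([-0.   ,  0.002, -0.002])]
```

View pics/w5.png

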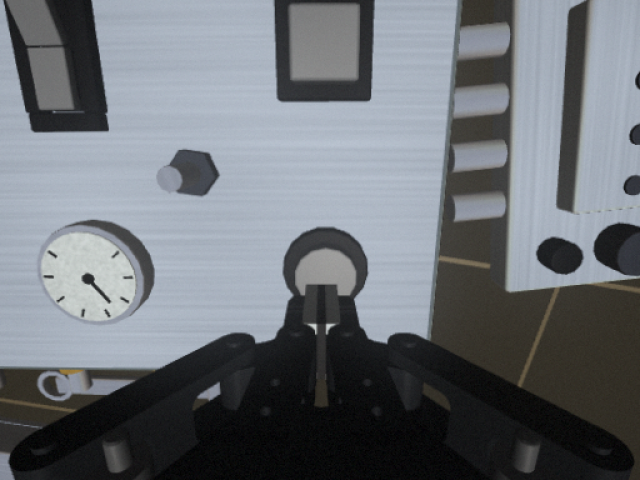

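The narrow rocker at upper left is over. The cap centre is about (326,281) against the axis foot at (321,276), so I shift −2.5 and +2.5 mm and press.

```bash
python3 -m inch '[[-0.0025,0.0025,0.010,0,0,0,0],[0,0,0.01,0,0,0,0],[0,0,0.005,0,0,0,0],[0,0,0,0,0,0,0]]' | grep -E "tcp|force:"
python3 -m inch '[[0,0,0.003,0,0,0,0],[0,0,0.002,0,0,0,0],[0,0,0,0,0,0,0]]' | grep -E "tcp|force:"
python3 -m inch '[[0,0,0.003,0,0,0,0],[0,0,0,0,0,0,0]]' | grep -E "tcp|force:"
python3 -m inch '[[0,0,0.003,0,0,0,0],[0,0,0,0,0,0,0]]' | grep -E "tcp|force:"
```

```text
tcp_pos: [598.5, 57.4, 73.1]
force: [1.1, -0.1, -0.2]
grasp_force: 0.0
tcp_pos: [599.4, 57.4, 69.3]
force: [-0.6, 0.9, 1.7]
grasp_force: 1.0
tcp_pos: [599.5, 57.4, 66.2]
force: [-0.9, -0.3, 3.3]
grasp_force: 1.8
tcp_pos: [599.5, 57.5, 63.1]
force: [0.3, -0.3, 5.6]
grasp_force: 2.6
```

```bash
python3 -m inch '[[0,0,0.002,0,0,0,0],[0,0,0,0,0,0,0]]' | grep -E "tcp|force:"
python3 -m inch '[[0,0,0.002,0,0,0,0],[0,0,0,0,0,0,0],[0,0,0,0,0,0,0]]' | grep -E "tcp|force:"
```

```text
tcp_pos: [599.5, 57.4, 62.0]
force: [-2.3, 0.2, 8.7]
grasp_force: 4.3
tcp_pos: [599.6, 57.5, 61.9]
force: [-5.8, -0.4, 16.7]
grasp_force: 8.6
```

```bash
python3 - <<'E'
from station import arm
import cv2
a=arm.camera("scene")[:,:,::-1]
cv2.imwrite("pics/s9.png",cv2.resize(a[130:330,100:366],(798,600),interpolation=3))
s=arm.read_state();print(s["tcp_pos"],s["force"],s["time_s"])
E
```

```text
[599.59030601  57.43559251  61.9043317 ] [-5.46549614  0.52583889 17.40253599] 16.225
```

View pics/s9.png

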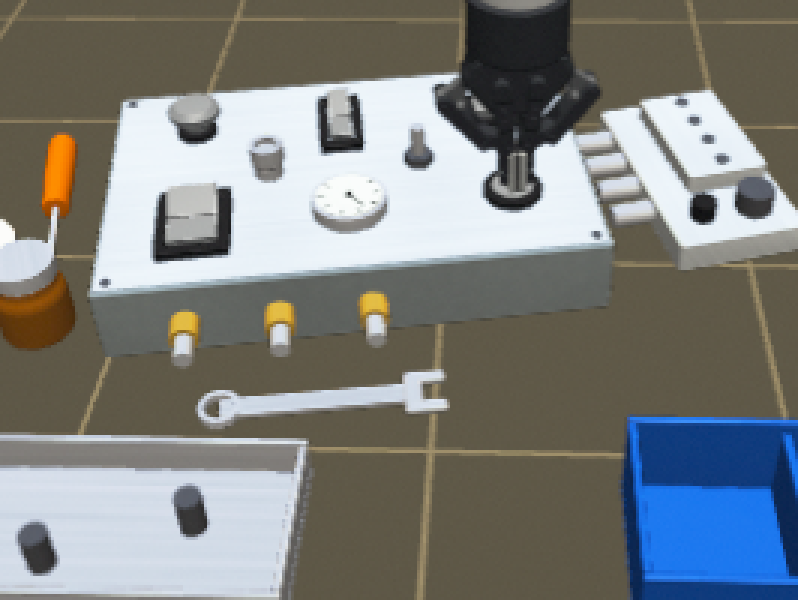

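Both rockers, wide at (192,220) and narrow at (340,120), have their far half down. The finger holds the round button in at (513,190), and the loose things are undisturbed.

```bash
python3 -c "
from station import arm
print(arm.sign_off())"
```

```text
the job is handed in; nothing more can be done
None
```

I pressed the wide rocker over, then the narrow one. I handed the job in at about 16 s with the round button held at its stop under about 17 N; the square button, the mushroom stop and the loose things were not touched.

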